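Index the jar carousel to the ball-lidded jar

ROBOT

A 6-joint arm with a two-finger parallel gripper is mounted at the origin on the work surface. World frame = base frame: x ahead of the robot, y to its left, z up, the work surface at z = 0. Lengths are in mm, angles in rad, forces in N, time in s.
With the tool pointing down it reaches from about 400 to 925 mm from the base axis. Payload 12.5 kg.
Tool frame: the origin (TCP) lies at the very end of the fingers, on their centre line; the grasp point (between the pads) lies behind it (env.grip_depth is the z of the grasp point in the tool frame, in mm); z points along the fingers, y is the line along which they close (so a half turn about z gives the same grasp; the last joint's range is limited). The gripper opens to 95 mm and grips with 3 to 60 N. Pads are 20 mm wide; open, the fingers measure 119 mm over their backs; the gripper's body (75 mm by 180 mm) begins 59 mm behind the grasp point.
Start: joints at [-1.27, 0.491, 1.559, -0, 1.092, -0.106], TCP at [247.319, -574.003, 214.661] pointing down, gripper open.
Joint ranges: [-3.1, 3.1], [-0.84, 2.19], [0.05, 2.79], [-1.13, 4.28], [0.06, 2.93], [-2.69, 2.69]. Speed limits (rad/s): [2.22, 2.22, 2.79, 3.14, 3.14, 3.14].

INTERFACE

Orientations are given as [roll, pitch, yaw] about the fixed x, y, z axes, in that order (R = Rz(yaw) Ry(pitch) Rx(roll)).
In Python, from cell import env, optics gives the robot as it stands.
- The arm moves only by the tool step_arm, never from a script. Its argument "moves" is a list of rows, each an object of numbers: "tx", "ty", "tz": the shift along the tool's x, y, z in mm; "roll": the turn about the tool's z in rad. In form: [{"tx": .., "ty": .., "tz": .., "roll": ..}, ...]. A call has 1 to 12 rows; each row is the pose to reach, as a shift and turn from the pose commanded when the call began, along the tool's axes at that moment; what a row does not reach only later rows make up. A row lasts 1/12 s, in which the tool goes at most 41.7 mm and 7.16 degrees, less where a joint would pass 70% of its speed; a pose out of reach is approached as far as the arm can. A call with a gripper value outside its range is refused whole. "grip" is the finger opening in mm, from 0 to 95.1, set as the call begins (left out, the last holds). The fingers move at their own pace and stop on an object; the grip force is fixed at half the most. Time passes only in rows, so rows that repeat a pose let the fingers close. It gives the time, the measured TCP pose, the force, the opening and the grip force at its end, in the units of the state.
- env.state(): the state, without advancing time (a new reading comes with each control period).
- optics.read_camera(name): name is "side" or "top" or "wrist"; returns a dict with "pixels" (384x512x3 uint8, blue, green, red), "mtx" (3x3 intrinsics, pixels), "view" (4x4, takes a point from world to camera coordinates). Camera axes: x right, y down, z forward; pixel columns grow to the right and rows downward; lengths in mm; the calibration is good to about 2 mm. A picture is of the moment at which its call begins. There is no depth.
- env.job_done(): hands the job in; it is judged then, once.
The state is a dict: "t": time; "joints": joint angles; "qvel": joint speeds; "tau": joint torques, N m; "eef_pos": TCP position; "tcp_rot": TCP orientation; "ft_force": force on the tool from outside, world axes, zero at the start; "moment": the same for the moment, N m; "opening": opening from 0.0 (shut) to 1.0 (fully open); "grip_force": force on a finger pad.
Only numpy, scipy, OpenCV 4.12 (cv2) and the standard library are available. Lean on these libraries where they do the work, as an engineer would, in place of code of your own. Each camera call takes 0.05 s, during which the arm holds its last target. There are 200 camera calls.

TASK

Turn the coffee bar's jar carousel so that the jar with the ball-knobbed lid stands at the steel serving tongue: pull the T-handle up to draw the index pin, turn the carousel by the handle, and let the pin drop fully home in that station's hole. The hidden holes are not quite evenly spaced, so feel for the drop. Leave all the jars and the tumbler standing on their cork discs without handling them, and leave the other things on the counter where they are.

Things in the scene. Friction and masses are not known exactly. Their poses are not given: they have to be found in the camera images.
- carousel: Fixed base of the indexing jar carousel; origin on the rotation axis at counter height, z up. A steel serving tongue, 56 mm wide, 12 mm high, with a pointed end, reaches out along the base's +x to 228 mm from the axis. No jar on the carousel reaches higher than 155 mm above the counter.
- serve (a point): The serving place, above the tongue: on the base's +x, 95 mm from the axis, 54 mm above the counter. The centre of the served station's cork disc stands here. This point does not turn with the turntable.
- turntable (a joint): Angle of the dark wooden turntable (270 mm diameter, top 52 mm above the counter), rad, positive counterclockwise from above, 0 at the start, range -6.2 to 6.2. It carries six cork discs (72 mm diameter, tops at 54 mm) every 60 degrees, 95 mm from the axis; the jars ride on them by weight alone. Friction 0.05 N m. With the pin in a hole it has about 0.025 rad of play either way.
- index_ring (a point): Centre of the fixed index ring, hidden under the turntable, on the axis, 30 mm above the counter. It has six holes, one per station. The hole in use at the start is true (turntable angle 0); the others lie up to 0.09 rad (5 degrees) to either side of their even 60-degree places. The offsets differ each time and cannot be seen: find the hole by the pin's drop.
- handle (a joint): Lift of the T-handle and its index pin, m: 0 = pin home, turntable locked; 0.022 = fully raised. Above 0.011 the turntable turns freely. Let go between holes, the handle rests at 0.011, the pin's round tip sliding easily on the ring, and drops to 0 by itself over a hole. A spring presses it down (6 N at 0, 9 N at the top; weight 0.15 kg more). It does not turn relative to the turntable.
- handle_grip (a point): Centre of the T-handle's bar, on the axis, 200 mm above the counter when the pin is home; rises with the handle. Bar: plain steel, level, 130 mm long along this frame's x, 14 mm wide (y), 22 mm high. At turntable angle 0 its x lies along the base's +x. Under its middle a 14 mm stem, and below 150 mm a steel column 36 mm in diameter. Pinch it anywhere along its length.
- jar_ball: The jar wanted: white ceramic, 56 mm diameter, with a wooden lid carrying a large wooden ball (27 mm) as its knob; 99 mm tall overall, about 0.25 kg. At the start it stands one or two stations from the tongue, on either side. It stands on one of the carousel's six cork discs. Origin: centre of its underside, z up.
- jar_flat: White ceramic jar, 56 mm diameter, 74 mm tall, with a flat wooden lid. It stands on one of the carousel's six cork discs. Origin: centre of its underside, z up.
- jar_bar: White ceramic jar, 56 mm diameter, 88 mm tall, wooden lid with a bar-shaped knob. It stands on one of the carousel's six cork discs. Origin: centre of its underside, z up.
- jar_cone: Steel shaker, 58 mm diameter, narrowing to the top, 98 mm tall. It stands on one of the carousel's six cork discs. Origin: centre of its underside, z up.
- jar_can: Glass jar, 56 mm diameter, 95 mm tall, flat steel cap. It stands on one of the carousel's six cork discs. Origin: centre of its underside, z up.
- tumbler: Open white ceramic tumbler, 60 mm diameter, 75 mm tall; at the tongue at the start. It stands on one of the carousel's six cork discs. Origin: centre of its underside, z up.
- mug: White mug with a handle, 80 mm diameter, 85 mm tall, on the counter to the left; a bystander. Origin: centre of its underside.
- bowl: White bowl, 120 mm diameter, 50 mm tall, on the counter to the left; a bystander. Origin: centre of its underside.
- tamper: Coffee tamper, steel foot 57 mm in diameter, dark wooden grip, 86 mm tall, on the counter to the right; a bystander. Origin: centre of its underside.
- jug: Steel milk jug with a handle, 84 mm diameter, 95 mm tall, on the counter to the right; a bystander. Origin: centre of its underside.
Things that resemble listed ones, but are neither listed nor needed, are in the scene too. Leave any blue look-alike of the jar_bar alone. What is shaped like the jar_flat but green is not meant.

How it is judged (in metres and radians):
On the way:
1. the index pin is drawn clear of its hole (handle raised over 10 mm) (value of joint handle above 0.01 m), for 0.1 s.
At the end, for the whole second after the job is handed in: Pin home (handle lift under 3 mm), the ball-lidded jar within 20 mm horizontally of the serving place, turntable still (under 0.05 rad/s), all jars and the tumbler upright (0.1 rad) on the turntable, 75 to 115 mm from its axis, undersides 48 to 60 mm above the counter (value of joint handle below 0.003 m and horizontal distance between jar_ball and serve below 0.02 m and velocity of joint turntable between -0.05 and 0.05 rad/s and angle between each of jar_ball, jar_flat, jar_bar, jar_cone, jar_can, tumbler's own z axis and vertical below 0.1 rad and height (world z) of jar_ball between 0.048 and 0.06 m and horizontal distance between jar_ball and handle_grip between 0.075 and 0.115 m and height (world z) of jar_flat between 0.048 and 0.06 m and horizontal distance between jar_flat and handle_grip between 0.075 and 0.115 m and height (world z) of jar_bar between 0.048 and 0.06 m and horizontal distance between jar_bar and handle_grip between 0.075 and 0.115 m and height (world z) of jar_cone between 0.048 and 0.06 m and horizontal distance between jar_cone and handle_grip between 0.075 and 0.115 m and height (world z) of jar_can between 0.048 and 0.06 m and horizontal distance between jar_can and handle_grip between 0.075 and 0.115 m and height (world z) of tumbler between 0.048 and 0.06 m and horizontal distance between tumbler and handle_grip between 0.075 and 0.115 m); the robot touches nothing.
It fails at once if the gripper or arm presses on a jar or the tumbler (over 3 N) (contact force between any of the fingers, the arm and jar_ball above 3 N or contact force between any of the fingers, the arm and jar_flat above 3 N or contact force between any of the fingers, the arm and jar_bar above 3 N or contact force between any of the fingers, the arm and jar_cone above 3 N or contact force between any of the fingers, the arm and jar_can above 3 N or contact force between any of the fingers, the arm and tumbler above 3 N).
It fails at once if a jar or the tumbler tips (over 0.35 rad) (angle between any of jar_ball, jar_flat, jar_bar, jar_cone, jar_can, tumbler's own z axis and vertical above 0.35 rad).
It fails at once if the mug, bowl, tamper or jug is moved over 30 mm (distance of any of mug, tamper, jug, bowl from where it was at the start of the episode above 0.03 m).
It also fails if it takes over 42 s, if anything falls off the work surface, if the arm or the gripper's body presses on something with over 40 N, if the wrist force passes 120 N, or if a joint passes its speed limit or range.

## Working session

There is one attempt and no reset: what is moved stays moved. The work goes in short steps, Python scripts to look and compute and a tool call to move; the robot and the scene stay as the last step left them, time stands still between calls to the robot, and variables do not carry over. Pictures are saved under pics/ and viewed, at most 10 in all, crops included, and the job is handed in when it is done.

Besides the shell and the picture viewer there is one more tool, called after "Emit:" by a JSON object that holds its "fn" and its "kwargs", one argument or row to a line. step_arm: Moves the arm, as the interface text tells. Its arguments: {"type":"object","properties":{"moves":{"type":"array"},"grip":{"type":"number"}},"required":["moves"]}

```bash
mkdir -p pics && cat > h.py <<'E'
import numpy as np, cv2
from cell import env, optics
def ray(c,u,v):
    d=np.linalg.inv(c["mtx"])@[u,v,1]; R=c["view"][:3,:3]; t=c["view"][:3,3]
    return -R.T@t, R.T@d/np.linalg.norm(d)
def plane(c,u,v,z):
    o,d=ray(c,u,v); return o+d*(z-o[2])/d[2]
def cross(a,b):
    (o1,d1),(o2,d2)=a,b
    s=np.linalg.lstsq(np.c_[d1,-d2],o2-o1,rcond=None)[0]
    p,q=o1+d1*s[0],o2+d2*s[1]; return (p+q)/2,np.linalg.norm(p-q)
def proj(c,P):
    p=c["view"][:3,:3]@P+c["view"][:3,3]; q=c["mtx"]@p; return q[:2]/q[2]
E
python3 - <<'E'
from h import *
s=env.state(); print(s); print(env.grip_depth)
ims=[]
for n in("side","top"):
    c=optics.read_camera(n); np.savez(n+"0.npz",**c); cv2.imwrite(f"pics/{n}0.png",c["pixels"])
    print(n,c["pixels"].shape,ray(c,256,192))
E
```

```text
{'t': 0.0, 'joints': array([-1.26963018e+00,  4.91565853e-01,  1.55945872e+00, -2.80734689e-05,
        1.09168139e+00, -1.05611068e-01]), 'qvel': array([ 0.00050383, -0.00052522,  0.00033229, -0.00223929, -0.00182399,
       -0.00096283]), 'tau': array([ 1.45125647e-03, -6.12651014e+01, -2.58175439e+01,  6.92980131e-02,
        4.83199744e-02, -9.55431301e-05]), 'eef_pos': array([ 247.21764624, -573.76233275,  214.05464342]), 'tcp_rot': array([-3.14048293e+00, -9.25993153e-05,  4.06790118e-01]), 'ft_force': array([-0.42016328, -0.09420264, -0.34959032]), 'moment': array([0.00557682, 0.05940089, 0.02661727]), 'grip_force': 0.0, 'opening': 1.0008639079004715}
-18.8
side (384, 512, 3) (array([352.99981266, 681.53023229, 803.92133923]), array([ 0.21679438, -0.71104806, -0.66888777]))
top (384, 512, 3) (array([ 467.96103616,  -25.77632981, 1120.72782706]), array([ 0.07293559,  0.01061502, -0.99728016]))
```

View pics/side0.png

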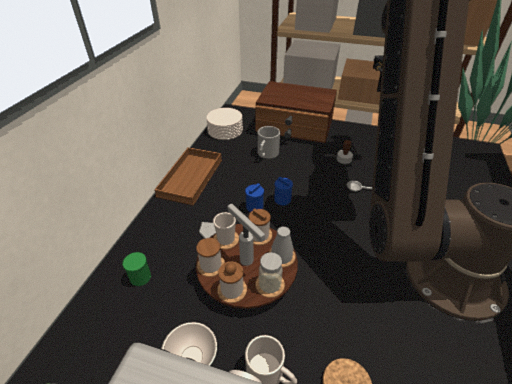

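View pics/top0.png

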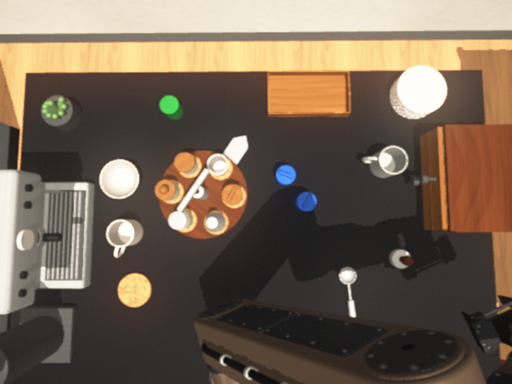

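The side view shows the ball-knobbed jar at about (232,282), and the same jar in the top view at about (168,190). The tumbler stands by the tongue, at side (224,230) and top (218,163), with the tongue tip at top (238,137).

What could be taken for the wanted jar:
- flat lid: side (209,255)
- bar knob: side (260,225)
- glass can: side (270,275)
- steel cone: side (284,243)
- green pot: side (137,268)
- blue pots: side (255,197) and (283,190)

I choose the jar at (232,282). Next I'll check it in a close crop and measure.

```bash
python3 - <<'E'
from h import *
S=dict(np.load("side0.npz"));T=dict(np.load("top0.npz"))
a=cv2.resize(S["pixels"][195:310,185:305],None,fx=3.3,fy=3.3,interpolation=cv2.INTER_CUBIC)
b=cv2.resize(T["pixels"][130:245,145:255],None,fx=3.3,fy=3.3,interpolation=cv2.INTER_CUBIC)
cv2.imwrite("pics/crop0.png",np.hstack([a,b]))
print(a.shape,b.shape)
E
```

```text
(380, 396, 3) (380, 363, 3)
```

View pics/crop0.png

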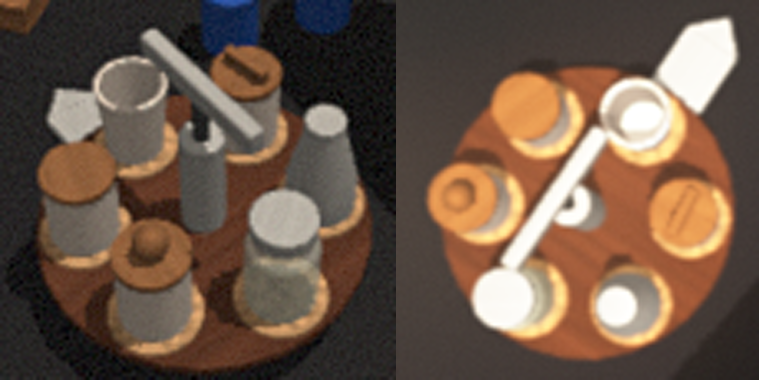

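The crop confirms the choice: the ball-lidded jar at crop (150,260) in the side view and (458,197) in the top view. It is two stations counterclockwise from the tongue, so the turntable must turn about -120°.

```bash
python3 - <<'E'
from h import *
S=dict(np.load("side0.npz"));T=dict(np.load("top0.npz"))
# bar in each view: bright, unsaturated pixels in a band about the hand-picked line
def bar(c,p,q,w,vmin):
    hsv=cv2.cvtColor(c["pixels"],cv2.COLOR_BGR2HSV)
    m=((hsv[...,1]<60)&(hsv[...,2]>vmin)).astype(np.uint8)
    band=np.zeros_like(m); cv2.line(band,p,q,1,w)
    m&=band; ys,xs=np.nonzero(m); pts=np.c_[xs,ys].astype(np.float32)
    l=cv2.fitLine(pts,cv2.DIST_HUBER,0,.01,.01).ravel(); s=(pts-l[2:])@l[:2]
    return len(pts),l[2:]+l[:2]*s.min(),l[2:]+l[:2]*s.max(),cv2.minAreaRect(pts)
bt=bar(T,(180,211),(207,169),9,150); bs=bar(S,(231,206),(263,237),11,110)
print(bt);print(bs)
for i in range(2): pass
tt=sorted([bt[1],bt[2]],key=lambda p:p[1]); ss=sorted([bs[1],bs[2]],key=lambda p:p[1])
E_=[cross(ray(T,*a),ray(S,*b)) for a,b in zip(tt,ss)]
for e in E_: print("end",e)
# turntable disc, wood mask in the top view, ring outer ellipse at z=52
hsv=cv2.cvtColor(T["pixels"],cv2.COLOR_BGR2HSV)
m=((hsv[...,1]>90)&((hsv[...,0]<18)|(hsv[...,0]>172))&(hsv[...,2]>45)).astype(np.uint8)
box=np.zeros_like(m); box[145:242,150:250]=1; m&=box
cs,_=cv2.findContours(m,0,2); c=max(cs,key=cv2.contourArea)[:,0]
P=np.array([plane(T,u,v,52)[:2] for u,v in c])
from scipy.optimize import least_squares
r=least_squares(lambda x:np.hypot(*(P-x[:2]).T)-135,P.mean(0),loss="soft_l1",f_scale=2)
print("axis",r.x,np.median(abs(r.fun)))
# tongue: bright pixels beyond disc
g=((hsv[...,1]<60)&(hsv[...,2]>130)).astype(np.uint8); b=np.zeros_like(g); b[128:168,225:255]=1
ys,xs=np.nonzero(g&b); Q=np.array([plane(T,u,v,12)[:2] for u,v in zip(xs,ys)])
Q=Q[np.hypot(*(Q-r.x).T)>142]; d=Q.mean(0)-r.x; print("tongue yaw",np.arctan2(d[1],d[0]),np.hypot(*(Q-r.x).T).max())
B=[plane(T,*p,211)[:2] for p in tt]; d=B[0]-B[1]; print("bar top ends@211",B,np.arctan2(d[1],d[0]),np.hypot(*d),(B[0]+B[1])/2)
d=(E_[0][0]-E_[1][0]); print("bar yaw tri",np.arctan2(d[1],d[0]),np.linalg.norm(d))
b,_=cross(ray(T,165+0,190),ray(S,231,268)); print("ball approx",b,b[:2]-r.x)
E
```

```text
(425, array([176.51608, 214.67026], dtype=float32), array([210.24617, 165.16772], dtype=float32), ((193.90414428710938, 190.26426696777344), (9.979253768920898, 59.90770721435547), 33.17851257324219))
(284, array([228.35857, 204.58351], dtype=float32), array([266.4991 , 237.42026], dtype=float32), ((246.0244140625, 222.7195281982422), (50.2879524230957, 11.713031768798828), 38.65980529785156))
end (array([604.12847332, 103.72816797, 198.75125519]), np.float64(4.669849777045441))
end (array([477.75360703, 188.29101601, 210.06054339]), np.float64(2.196724835673863))
axis [476.11171228  58.86166196] 21.080660831723897
tongue yaw -0.043653225785459285 257.8943067155301
bar top ends@211 [array([604.58668666, 102.58986092]), array([476.66651896, 187.85200119])] -0.5879053347924956 153.73093985188342 [540.62660281 145.22093106]
bar yaw tri -0.5897149795033083 152.47748062509658
ball approx [547.23504185 239.51322757 135.4648738 ] [ 71.12332957 180.6515656 ]
```

```bash
python3 - <<'E'
from h import *
from scipy.optimize import least_squares
S=dict(np.load("side0.npz"));T=dict(np.load("top0.npz"))
def axis(c,c0,lo):
    hsv=cv2.cvtColor(c["pixels"],cv2.COLOR_BGR2HSV)
    m=((hsv[...,1]>90)&((hsv[...,0]<25)|(hsv[...,0]>165))&(hsv[...,2]>lo))
    P=[]
    for a in np.arange(0,2*np.pi,.03):
        best=None
        for r in np.arange(115,150,.5):
            u,v=np.round(proj(c,np.array([c0[0]+r*np.cos(a),c0[1]+r*np.sin(a),52]))).astype(int)
            if m[v,u]: best=r
        if best and best<149: P.append([c0[0]+best*np.cos(a),c0[1]+best*np.sin(a)])
    P=np.array(P); r=least_squares(lambda x:np.hypot(*(P-x[:2]).T)-x[2],[*c0,135],loss="soft_l1",f_scale=1)
    return r.x,np.median(abs(r.fun)),len(P)
x0=(545,145)
for k in range(3):
    rt=axis(T,x0,70); x0=rt[0][:2]
x1=x0
for k in range(3):
    rs=axis(S,x1,50); x1=rs[0][:2]
print(rt,rs); ax=x0
hsv=cv2.cvtColor(T["pixels"],cv2.COLOR_BGR2HSV)
g=((hsv[...,1]<60)&(hsv[...,2]>130)).astype(np.uint8); b=np.zeros_like(g); b[128:168,225:255]=1
ys,xs=np.nonzero(g&b); Q=np.array([plane(T,u,v,12)[:2] for u,v in zip(xs,ys)])
Q=Q[np.hypot(*(Q-ax).T)>150]; d=Q.mean(0)-ax; print("tongue yaw",np.arctan2(d[1],d[0]),np.hypot(*(Q-ax).T).max())
# clean middle part of bar, edge midline per cross section; top view
def mid(c,p,q,vmin,t0,t1):
    h=cv2.cvtColor(c["pixels"],cv2.COLOR_BGR2HSV); m=(h[...,1]<60)&(h[...,2]>vmin)
    p,q=np.array(p,float),np.array(q,float); n=np.array([-(q-p)[1],(q-p)[0]])/np.linalg.norm(q-p); M=[]
    for t in np.linspace(t0,t1,40):
        s=[k for k in np.arange(-6,6,.25) if m[tuple(np.round(p+t*(q-p)+k*n).astype(int)[::-1])]]
        if s: M.append(p+t*(q-p)+n*np.mean(s))
    return cv2.fitLine(np.array(M,np.float32),cv2.DIST_HUBER,0,.01,.01).ravel(),len(M)
lt,n=mid(T,(180,211),(206,169),150,.15,.85)
A=plane(T,*lt[2:]-15*lt[:2],211);B=plane(T,*lt[2:]+15*lt[:2],211); d=(B-A)[:2]; u=d/np.linalg.norm(d)
print("bar yaw",np.arctan2(u[1],u[0]),"perp offset of axis from bar line",np.cross(u,ax-A[:2]))
for z in(190,200,211): 
    print(z,"axis proj top",proj(T,np.r_[ax,z]),"side",proj(S,np.r_[ax,z]))
# ends of bar from crop readings
for t,s in(((206.5,169.3),(230.5,205.5)),((180.3,210.5),(261.5,235.5))): print("end",cross(ray(T,*t),ray(S,*s)))
E
```

```text
(array([541.7998098 , 147.90927924, 136.36495206]), np.float64(1.0007342872422527), 190) (array([541.4622247 , 149.67184748, 134.44643318]), np.float64(0.9300875727921607), 152)
tongue yaw -0.5975792841401477 228.08000238682544
bar yaw -0.5964829804048359 perp offset of axis from bar line 1.9357845531141677
190 axis proj top [193.95673704 189.9578136 ] side [245.58313343 224.60659603]
200 axis proj top [193.24818434 189.65658657] side [245.49853776 221.74237608]
211 axis proj top [192.4509592  189.31766221] side [245.40388937 218.53779392]
end (array([593.39009371, 112.61578851, 206.54929901]), np.float64(2.079670714730712))
end (array([490.02135441, 180.53648271, 203.56427959]), np.float64(5.1911666780322))<stdin>:37: DeprecationWarning: Arrays of 2-dimensional vectors are deprecated. Use arrays of 3-dimensional vectors instead. (deprecated in NumPy 2.0)
```

The carousel axis is at about (541.6, 148.2), the bar's yaw is -0.597 and its height is about 205 mm, and the tongue's yaw agrees. I'll grip at tool yaw 2.545, which leaves joint 6 room for the -120° turn. First half of the approach:

Emit:
{"fn": "step_arm", "kwargs": {
  "moves": [
    {"tx": 15, "ty": -15, "tz": -15, "roll": -0.06},
    {"tx": 38, "ty": -38, "tz": -35, "roll": -0.16},
    {"tx": 62, "ty": -61, "tz": -55, "roll": -0.26},
    {"tx": 86, "ty": -85, "tz": -70, "roll": -0.36},
    {"tx": 110, "ty": -108, "tz": -80, "roll": -0.46},
    {"tx": 134, "ty": -132, "tz": -80, "roll": -0.56},
    {"tx": 158, "ty": -155, "tz": -80, "roll": -0.66},
    {"tx": 182, "ty": -179, "tz": -80, "roll": -0.76},
    {"tx": 206, "ty": -203, "tz": -80, "roll": -0.86},
    {"tx": 230, "ty": -226, "tz": -80, "roll": -0.96},
    {"tx": 254, "ty": -250, "tz": -80, "roll": -1.06},
    {"tx": 278, "ty": -273, "tz": -80, "roll": -1.16}
  ]
}}

```text
t: 1.1
eef_pos: [394.8, -211.6, 294.6]
tcp_rot: [-3.141, -0.0, 1.572]
ft_force: [-0.5, -0.3, -0.8]
opening: 0.994
grip_force: 0.0
```

```bash
cat >> h.py <<'E'
from scipy.spatial.transform import Rotation as R
def go(P,yaw):
    s=env.state(); r=R.from_euler("xyz",s["tcp_rot"]); d=r.inv().apply(np.array(P)-s["eef_pos"])
    w=(yaw-s["tcp_rot"][2]+np.pi)%(2*np.pi)-np.pi
    print("t",s["t"],s["eef_pos"].round(1),s["tcp_rot"].round(3),"q",s["joints"].round(3),"F",s["ft_force"].round(1),"M",s["moment"].round(2),"op",round(s["opening"]*95.1,1))
    print("shift",d.round(1),"roll",round(-w,3))
E
python3 -c "
from h import *
go([541.6,148.2,250],2.545)"
```

```text
t 1.1 [ 394.8 -211.6  294.6] [-3.141 -0.     1.572] q [-0.64   0.15   1.851 -0.     1.141 -0.64 ] F [-0.5 -0.3 -0.8] M [ 0.02 -0.11 -0.03] op 94.5
shift [359.7 147.1  44.6] roll -0.973
```

Emit:
{"fn": "step_arm", "kwargs": {
  "moves": [
    {"tx": 32, "ty": 13, "tz": 0, "roll": -0.09},
    {"tx": 64, "ty": 26, "tz": 0, "roll": -0.18},
    {"tx": 98, "ty": 40, "tz": 0, "roll": -0.27},
    {"tx": 132, "ty": 54, "tz": 0, "roll": -0.36},
    {"tx": 166, "ty": 68, "tz": 0, "roll": -0.45},
    {"tx": 200, "ty": 82, "tz": 0, "roll": -0.54},
    {"tx": 234, "ty": 96, "tz": 0, "roll": -0.63},
    {"tx": 268, "ty": 110, "tz": 0, "roll": -0.72},
    {"tx": 302, "ty": 124, "tz": 0, "roll": -0.81},
    {"tx": 332, "ty": 136, "tz": 5, "roll": -0.9},
    {"tx": 352, "ty": 144, "tz": 15, "roll": -0.97},
    {"tx": 361, "ty": 147, "tz": 25, "roll": -0.973}
  ]
}}

```text
t: 2.1
eef_pos: [543.6, 149.6, 268.8]
tcp_rot: [3.141, -0.0, 2.545]
ft_force: [-0.1, -1.0, -0.7]
opening: 0.998
grip_force: 0.0
```

```bash
python3 - <<'E'
from h import *
go([541.6,148.2,182],2.545)
c=optics.read_camera("wrist"); np.savez("w1.npz",**c)
t=optics.read_camera("side"); 
cv2.imwrite("pics/w1.png",np.hstack([cv2.resize(c["pixels"],(400,300)),cv2.resize(t["pixels"][150:318,140:364],(400,300))]))
for z in(211,): print(proj(c,np.array([541.6,148.2,z]))*[400/512,300/384])
E
```

```text
t 2.1 [543.6 149.6 268.8] [ 3.141 -0.     2.545] q [ 0.151  0.352  1.639  0.     1.151 -0.823] F [-0.1 -1.  -0.7] M [ 0.03 -0.18  0.01] op 94.9
shift [ 0.9 -2.3 86.8] roll 0.0
[195.86445381 159.27457479]
```

View pics/w1.png

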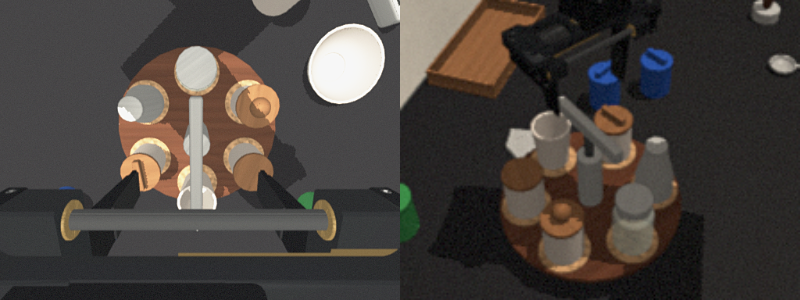

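The wrist view shows the bar upright at x≈196 of 400, with its far end at y≈97, between the open fingers. The ball jar is at (262,105) and no jar is under the fingers. I'll refine the axis from this view.

```bash
python3 - <<'E'
from h import *
c=dict(np.load("w1.npz")); u=np.array([np.cos(-.597),np.sin(-.597)]); n=np.array([-u[1],u[0]])
g=cv2.cvtColor(c["pixels"],cv2.COLOR_BGR2HSV); m=(g[...,1]<50)&(g[...,2]>120)
rows=range(145,235,10)
for v in rows:
    xs=np.nonzero(m[v,230:275])[0]+230
    p=plane(c,(xs.min()+xs.max())/2,v,211)[:2]-[541.6,148.2]; print(v,xs.min(),xs.max(),"along",(p@u).round(1),"perp",(p@n).round(1))
for v in range(116,132,2): print(v,m[v,246:256].astype(int),g[v,248,2])
for v in(122,124,126): print(v,(plane(c,250,v,211)[:2]-[541.6,148.2])@u)
# column top (z 150) centre
E
```

```text
145 242 259 along -47.8 perp -0.1
155 242 259 along -40.0 perp -0.1
165 239 264 along -32.2 perp 0.7
175 237 266 along -24.1 perp 0.7
185 235 268 along -15.9 perp 0.7
195 238 265 along -7.6 perp 0.7
205 243 258 along 1.0 perp -0.2
215 243 258 along 9.7 perp -0.2
225 230 265 along 18.5 perp -2.7
116 [0 0 0 0 1 1 1 1 1 0] 207
118 [0 0 0 0 0 0 0 0 0 0] 212
120 [0 0 0 0 0 0 0 0 0 0] 186
122 [0 0 0 0 0 0 0 0 0 0] 132
124 [1 1 1 1 1 1 1 1 1 1] 147
126 [1 1 1 1 1 1 1 1 1 1] 176
128 [1 1 1 1 1 1 1 1 1 1] 194
130 [1 1 1 1 1 1 1 1 1 1] 196
122 -65.08467706362764
124 -63.60978855581123
126 -62.12954587915469
```

The axis is confirmed to within about 1 mm, so I'll descend astride the bar.

Emit:
{"fn": "step_arm", "kwargs": {
  "moves": [
    {"tz": 15},
    {"tz": 35},
    {"tz": 55},
    {"tz": 72},
    {"tz": 82},
    {"tz": 88},
    {"tz": 88},
    {"tz": 88}
  ]
}}

```text
validation failed for argument at $.mo...
```

Emit:
{"fn": "step_arm", "kwargs": {
  "grip": 0,
  "moves": [
    {"tz": 0},
    {"tz": 0},
    {"tz": 0},
    {"tz": 0},
    {"tz": 0},
    {"tz": 0},
    {"tz": 0},
    {"tz": 0}
  ]
}}

```text
validation failed for argument at $.mo...
```

```bash
python3 -c "
from h import *
go([541.6,148.2,198],2.545)"
```

```text
t 2.2 [542.4 147.9 267.5] [-3.139e+00 -3.000e-03  2.540e+00] q [ 0.149  0.352  1.642 -0.     1.151 -0.82 ] F [ 0.2 -1.1  0.4] M [ 0.07 -0.16 -0.02] op 94.9
shift [ 0.6 -0.  69.5] roll -0.005
```

Emit:
{"fn": "step_arm", "kwargs": {
  "moves": [
    {"tx": 0, "ty": 0, "tz": 15, "roll": 0},
    {"tx": 0, "ty": 0, "tz": 35, "roll": 0},
    {"tx": 0, "ty": 0, "tz": 55, "roll": 0},
    {"tx": 0, "ty": 0, "tz": 72, "roll": 0},
    {"tx": 0, "ty": 0, "tz": 82, "roll": 0},
    {"tx": 0, "ty": 0, "tz": 87, "roll": 0},
    {"tx": 0, "ty": 0, "tz": 87, "roll": 0},
    {"tx": 0, "ty": 0, "tz": 87, "roll": 0}
  ]
}}

```text
t: 2.87
eef_pos: [543.3, 146.7, 183.4]
tcp_rot: [3.141, 0.001, 2.539]
ft_force: [-0.4, -0.8, 0.8]
opening: 1.0
grip_force: 0.0
```

Emit:
{"fn": "step_arm", "kwargs": {
  "grip": 0,
  "moves": [
    {"tx": 0, "ty": 0, "tz": 0, "roll": 0},
    {"tx": 0, "ty": 0, "tz": 0, "roll": 0},
    {"tx": 0, "ty": 0, "tz": 0, "roll": 0},
    {"tx": 0, "ty": 0, "tz": 0, "roll": 0},
    {"tx": 0, "ty": 0, "tz": 0, "roll": 0},
    {"tx": 0, "ty": 0, "tz": 0, "roll": 0},
    {"tx": 0, "ty": 0, "tz": 0, "roll": 0},
    {"tx": 0, "ty": 0, "tz": 0, "roll": 0}
  ]
}}

```text
t: 3.53
eef_pos: [543.1, 147.1, 182.6]
tcp_rot: [-3.142, 0.0, 2.54]
ft_force: [-0.3, -1.3, -0.3]
opening: 0.495
grip_force: 0.0
```

```bash
python3 -c "
from h import *
go([541.6,148.2,198],2.545)"
```

```text
t 3.5333 [543.1 147.1 182.6] [-3.142  0.     2.54 ] q [ 0.147  0.438  1.751 -0.     0.952 -0.822] F [-0.3 -1.3 -0.3] M [ 0.11 -0.13 -0.01] op 47.1
shift [  1.8   0.  -15.4] roll -0.005
```

Fingers are slow (about 70 mm/s); keep closing.

Emit:
{"fn": "step_arm", "kwargs": {
  "moves": [
    {"tx": 0, "ty": 0, "tz": 0, "roll": 0},
    {"tx": 0, "ty": 0, "tz": 0, "roll": 0},
    {"tx": 0, "ty": 0, "tz": 0, "roll": 0},
    {"tx": 0, "ty": 0, "tz": 0, "roll": 0},
    {"tx": 0, "ty": 0, "tz": 0, "roll": 0},
    {"tx": 0, "ty": 0, "tz": 0, "roll": 0},
    {"tx": 0, "ty": 0, "tz": 0, "roll": 0},
    {"tx": 0, "ty": 0, "tz": 0, "roll": 0}
  ]
}}

```text
t: 4.2
eef_pos: [543.1, 147.1, 182.6]
tcp_rot: [-3.142, 0.0, 2.54]
ft_force: [0.7, 0.3, 0.6]
opening: 0.147
grip_force: 30.0
```

```bash
python3 -c "
from h import *
go([541.6,148.2,198],2.545)"
```

```text
t 4.2 [543.1 147.1 182.6] [-3.142  0.     2.54 ] q [ 0.147  0.438  1.752 -0.     0.952 -0.822] F [0.7 0.3 0.6] M [ 0.14 -0.22  0.03] op 13.9
shift [  1.8   0.  -15.4] roll -0.005
```

Gripped at 13.9 mm with no side load. Now lift 17 mm.

Emit:
{"fn": "step_arm", "kwargs": {
  "moves": [
    {"tx": 0, "ty": 0, "tz": -3, "roll": 0},
    {"tx": 0, "ty": 0, "tz": -7, "roll": 0},
    {"tx": 0, "ty": 0, "tz": -11, "roll": 0},
    {"tx": 0, "ty": 0, "tz": -15, "roll": 0},
    {"tx": 0, "ty": 0, "tz": -17, "roll": 0},
    {"tx": 0, "ty": 0, "tz": -17, "roll": 0}
  ]
}}

```text
t: 4.7
eef_pos: [543.0, 147.1, 199.9]
tcp_rot: [3.142, 0.0, 2.54]
ft_force: [3.4, 1.4, -9.8]
opening: 0.141
grip_force: 30.0
```

```bash
python3 -c "
from h import *
go([541.6,148.2,198],2.545)"
```

```text
t 4.7 [543.  147.1 199.9] [3.142 0.    2.54 ] q [ 0.147  0.418  1.732 -0.     0.991 -0.822] F [ 3.4  1.4 -9.8] M [ 0.26 -0.7   0.05] op 13.4
shift [1.8 0.1 1.9] roll -0.005
```

Emit:
{"fn": "step_arm", "kwargs": {
  "moves": [
    {"tx": 0, "ty": 0, "tz": 0, "roll": 0.01},
    {"tx": 0, "ty": 0, "tz": 0, "roll": 0.03},
    {"tx": 0, "ty": 0, "tz": 0, "roll": 0.06},
    {"tx": 0, "ty": 0, "tz": 0, "roll": 0.1},
    {"tx": 0, "ty": 0, "tz": 0, "roll": 0.15},
    {"tx": 0, "ty": 0, "tz": 0, "roll": 0.2},
    {"tx": 0, "ty": 0, "tz": 0, "roll": 0.25},
    {"tx": 0, "ty": 0, "tz": 0, "roll": 0.3},
    {"tx": 0, "ty": 0, "tz": 0, "roll": 0.35},
    {"tx": 0, "ty": 0, "tz": 0, "roll": 0.4},
    {"tx": 0, "ty": 0, "tz": 0, "roll": 0.45},
    {"tx": 0, "ty": 0, "tz": 0, "roll": 0.5}
  ]
}}

```text
t: 5.7
eef_pos: [542.6, 146.8, 199.2]
tcp_rot: [-3.14, 0.0, 2.036]
ft_force: [-0.1, -1.1, -9.2]
opening: 0.146
grip_force: 30.0
```

```bash
python3 -c "
from h import *
go([541.6,148.2,198],2.545-1.95)"
```

```text
t 5.7 [542.6 146.8 199.2] [-3.14   0.     2.036] q [ 1.470e-01  4.190e-01  1.733e+00 -1.000e-03  9.910e-01 -3.180e-01] F [-0.1 -1.1 -9.2] M [-0.2  -0.47  0.09] op 13.8
shift [ 1.7 -0.2  1.2] roll 1.441
```

Turning freely with negligible side load, so I'll continue toward 1.95 rad in total.

Emit:
{"fn": "step_arm", "kwargs": {
  "moves": [
    {"tx": 0, "ty": 0, "tz": 0, "roll": 0.05},
    {"tx": 0, "ty": 0, "tz": 0, "roll": 0.11},
    {"tx": 0, "ty": 0, "tz": 0, "roll": 0.17},
    {"tx": 0, "ty": 0, "tz": 0, "roll": 0.23},
    {"tx": 0, "ty": 0, "tz": 0, "roll": 0.29},
    {"tx": 0, "ty": 0, "tz": 0, "roll": 0.35},
    {"tx": 0, "ty": 0, "tz": 0, "roll": 0.41},
    {"tx": 0, "ty": 0, "tz": 0, "roll": 0.47},
    {"tx": 0, "ty": 0, "tz": 0, "roll": 0.53},
    {"tx": 0, "ty": 0, "tz": 0, "roll": 0.59},
    {"tx": 0, "ty": 0, "tz": 0, "roll": 0.65},
    {"tx": 0, "ty": 0, "tz": 0, "roll": 0.71}
  ]
}}

```text
t: 6.7
eef_pos: [541.7, 146.6, 198.9]
tcp_rot: [-3.138, 0.002, 1.326]
ft_force: [-3.0, -2.0, -10.0]
opening: 0.151
grip_force: 30.0
```

Emit:
{"fn": "step_arm", "kwargs": {
  "moves": [
    {"tx": 0, "ty": 0, "tz": 0, "roll": 0.06},
    {"tx": 0, "ty": 0, "tz": 0, "roll": 0.12},
    {"tx": 0, "ty": 0, "tz": 0, "roll": 0.18},
    {"tx": 0, "ty": 0, "tz": 0, "roll": 0.24},
    {"tx": 0, "ty": 0, "tz": 0, "roll": 0.3},
    {"tx": 0, "ty": 0, "tz": 0, "roll": 0.36},
    {"tx": 0, "ty": 0, "tz": 0, "roll": 0.42},
    {"tx": 0, "ty": 0, "tz": 0, "roll": 0.48},
    {"tx": 0, "ty": 0, "tz": 0, "roll": 0.54},
    {"tx": 0, "ty": 0, "tz": 0, "roll": 0.6},
    {"tx": 0, "ty": 0, "tz": 0, "roll": 0.64},
    {"tx": 0, "ty": 0, "tz": 0, "roll": 0.66}
  ]
}}

```text
t: 7.7
eef_pos: [541.1, 147.0, 198.7]
tcp_rot: [-3.139, 0.004, 0.666]
ft_force: [-6.0, 0.8, -9.9]
opening: 0.143
grip_force: 30.0
```

```bash
python3 -c "
from h import *
go([541.6,148.2,193],2.545-2.094)"
```

```text
t 7.7 [541.1 147.  198.7] [-3.139  0.004  0.666] q [0.147 0.419 1.735 0.    0.993 1.052] F [-6.   0.8 -9.9] M [ 0.12  0.58 -0.02] op 13.6
shift [ 1.2 -0.6  5.7] roll 0.215
```

Turned 1.874 rad so far. Now to just short of the search window (1.98) and lower almost onto the ring.

Emit:
{"fn": "step_arm", "kwargs": {
  "moves": [
    {"tx": 0, "ty": 0, "tz": 0, "roll": 0.02},
    {"tx": 0, "ty": 0, "tz": 0, "roll": 0.05},
    {"tx": 0, "ty": 0, "tz": 0, "roll": 0.08},
    {"tx": 0, "ty": 0, "tz": 0, "roll": 0.1},
    {"tx": 0, "ty": 0, "tz": 2, "roll": 0.1},
    {"tx": 0, "ty": 0, "tz": 4, "roll": 0.1},
    {"tx": 0, "ty": 0, "tz": 4, "roll": 0.1}
  ]
}}

```text
t: 8.28
eef_pos: [541.0, 147.1, 194.5]
tcp_rot: [-3.139, 0.005, 0.569]
ft_force: [-6.8, 1.7, -9.9]
opening: 0.145
grip_force: 30.0
```

Emit:
{"fn": "step_arm", "kwargs": {
  "grip": 16,
  "moves": [
    {"tx": 0, "ty": 0, "tz": 0, "roll": 0},
    {"tx": 0, "ty": 0, "tz": 0, "roll": 0},
    {"tx": 0, "ty": 0, "tz": 2, "roll": 0},
    {"tx": 0, "ty": 0, "tz": 5, "roll": 0},
    {"tx": 0, "ty": 0, "tz": 8, "roll": 0},
    {"tx": 0, "ty": 0, "tz": 8, "roll": 0}
  ]
}}

```text
t: 8.78
eef_pos: [543.1, 147.3, 187.4]
tcp_rot: [3.142, -0.0, 0.57]
ft_force: [0.0, 4.4, 1.1]
opening: 0.168
grip_force: 2.2
```

```bash
python3 - <<'E'
from h import *
go([541.6,148.2,186],2.545-2.094)
c=optics.read_camera("side"); t=optics.read_camera("top"); np.savez("s2.npz",**c)
cv2.imwrite("pics/s2.png",np.hstack([cv2.resize(c["pixels"][180:315,170:305],(400,400)),cv2.resize(t["pixels"][130:250,140:260],(400,400))]))
E
```

```text
t 8.7833 [543.1 147.3 187.4] [ 3.142 -0.     0.57 ] q [0.147 0.433 1.746 0.    0.962 1.148] F [0.  4.4 1.1] M [0.67 0.26 0.02] op 15.9
shift [-0.8 -1.6  1.4] roll 0.119
```

View pics/s2.png

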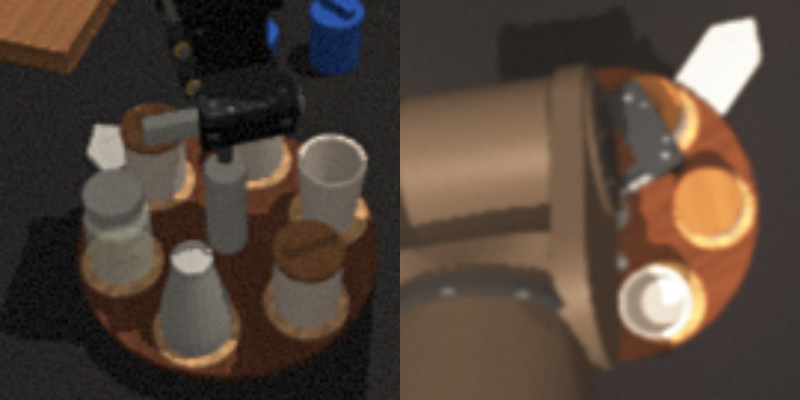

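The side crop shows the ball jar at (155,130) arriving at the tongue, with every jar upright. A slight side load shows the fingers are 1.5 mm off, so I'll correct that and then turn slowly with the fingers loose, feeling for the drop.

Emit:
{"fn": "step_arm", "kwargs": {
  "moves": [
    {"tx": 0, "ty": -1, "tz": 0, "roll": 0},
    {"tx": 0, "ty": -1.5, "tz": 0, "roll": 0.01},
    {"tx": 0, "ty": -1.5, "tz": 0, "roll": 0.02},
    {"tx": 0, "ty": -1.5, "tz": 0, "roll": 0.03},
    {"tx": 0, "ty": -1.5, "tz": 0, "roll": 0.04},
    {"tx": 0, "ty": -1.5, "tz": 0, "roll": 0.05},
    {"tx": 0, "ty": -1.5, "tz": 0, "roll": 0.06},
    {"tx": 0, "ty": -1.5, "tz": 0, "roll": 0.07},
    {"tx": 0, "ty": -1.5, "tz": 0, "roll": 0.08}
  ]
}}

```text
t: 9.63
eef_pos: [542.3, 148.3, 187.6]
tcp_rot: [3.141, -0.0, 0.489]
ft_force: [1.4, -1.0, 0.4]
opening: 0.169
grip_force: 0.4
```

```bash
python3 -c "
from h import *
go([541.6,148.2,186],2.545-2.094)"
```

```text
t 9.6333 [542.3 148.3 187.6] [ 3.141 -0.     0.489] q [ 0.15   0.432  1.747 -0.     0.963  1.232] F [ 1.4 -1.   0.4] M [-0.05 -0.16  0.  ] op 16.1
shift [-0.7 -0.2  1.6] roll 0.038
```

Emit:
{"fn": "step_arm", "kwargs": {
  "moves": [
    {"tx": 0, "ty": 0, "tz": 0, "roll": 0.01},
    {"tx": 0, "ty": 0, "tz": 0, "roll": 0.02},
    {"tx": 0, "ty": 0, "tz": 0, "roll": 0.03},
    {"tx": 0, "ty": 0, "tz": 0, "roll": 0.04},
    {"tx": 0, "ty": 0, "tz": 0, "roll": 0.05},
    {"tx": 0, "ty": 0, "tz": 0, "roll": 0.06}
  ]
}}

```text
t: 10.13
eef_pos: [542.5, 148.3, 187.6]
tcp_rot: [3.141, -0.0, 0.429]
ft_force: [4.4, -1.6, -8.3]
opening: 0.174
grip_force: 6.6
```

```bash
cat >> h.py <<'E'
def barh(name):
    c=optics.read_camera("side"); np.savez(name,**c)
    h=cv2.cvtColor(c["pixels"],cv2.COLOR_BGR2HSV); m=(h[...,1]<50)&(h[...,2]>85)
    for u in(222,226,230):
        v=np.nonzero(m[205:240,u])[0]+205; print(u,v)
E
python3 -c "
from h import *
go([541.6,148.2,186],2.545-2.094)
barh('s3.npz')
c=dict(np.load('s2.npz'));h=cv2.cvtColor(c['pixels'],cv2.COLOR_BGR2HSV); m=(h[...,1]<50)&(h[...,2]>85)
for u in(222,226,230): print('before',u,np.nonzero(m[205:240,u])[0]+205)
"
```

```text
t 10.1333 [542.5 148.3 187.6] [ 3.141 -0.     0.429] q [ 0.15   0.432  1.747 -0.     0.962  1.291] F [ 4.4 -1.6 -8.3] M [-0.3  -0.81  0.2 ] op 16.5
shift [-0.8 -0.3  1.6] roll -0.022
222 [219 220 221 222 232 233 234 235 236 237 238 239]
226 [218 219 220 221 222 232 233 234 235 236 237 238 239]
230 [217 218 219 220 221 229 230 231 232 233 234 235 236 237 238 239]
before 222 [219 220 221 222 223 233 234 237 238 239]
before 226 [218 219 220 221 222 232 234 235 236 237 239]
before 230 [218 219 220 221 230 231 232 233 234 235 236 237 238 239]
```

The vertical load is now -8.3 N, so the ring no longer carries the pin. It is over or in the hole but held by friction in the twisted fingers. I'll ease back the twist and widen the fingers slightly.

Emit:
{"fn": "step_arm", "kwargs": {
  "grip": 18,
  "moves": [
    {"tx": 0, "ty": 0, "tz": 0, "roll": 0},
    {"tx": 0, "ty": 0, "tz": 0, "roll": -0.01},
    {"tx": 0, "ty": 0, "tz": 0, "roll": -0.02},
    {"tx": 0, "ty": 0, "tz": 0, "roll": -0.02}
  ]
}}

```text
t: 10.52
eef_pos: [542.1, 148.5, 187.6]
tcp_rot: [-3.141, 0.0, 0.451]
ft_force: [0.8, -0.4, 0.1]
opening: 0.19
grip_force: 0.0
```

```bash
python3 -c "
from h import *
go([541.6,148.2,186],2.545-2.094)
barh('s4.npz')
c=dict(np.load('s4.npz')); cv2.imwrite('pics/s4.png',cv2.resize(c['pixels'][180:315,170:305],(500,500)))
"
```

```text
t 10.5167 [542.1 148.5 187.6] [-3.141  0.     0.451] q [0.15  0.432 1.747 0.    0.963 1.27 ] F [ 0.8 -0.4  0.1] M [ 0.05  0.03 -0.01] op 18.0
shift [-0.6  0.1  1.6] roll -0.0
222 [220 221 222 223 224 230 231 232 233 235 237 238 239]
226 [219 220 221 222 223 231 232 233 235 236 237 238]
230 [219 220 221 222 223 228 229 230 231 232 233 234 236 237 238]
```

View pics/s4.png

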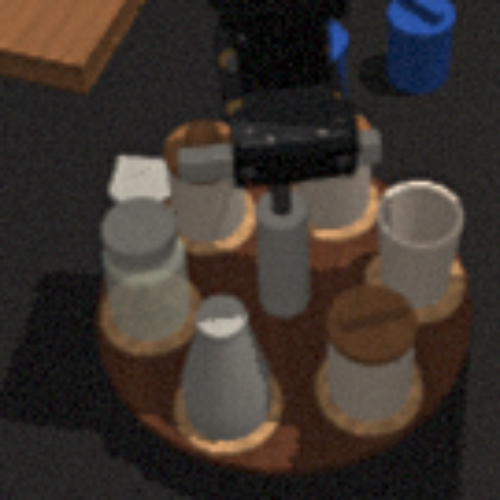

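The bar (crop (205,160)) has dropped about 2 px and the fingers are unloaded. I'll open, rise and measure the lift properly.

Emit:
{"fn": "step_arm", "kwargs": {
  "grip": 60,
  "moves": [
    {"tx": 0, "ty": 0, "tz": 0, "roll": 0},
    {"tx": 0, "ty": 0, "tz": 0, "roll": 0},
    {"tx": 0, "ty": 0, "tz": 0, "roll": 0},
    {"tx": 0, "ty": 0, "tz": 0, "roll": 0},
    {"tx": 0, "ty": 0, "tz": -10, "roll": 0},
    {"tx": 0, "ty": 0, "tz": -30, "roll": 0},
    {"tx": 0, "ty": 0, "tz": -55, "roll": 0},
    {"tx": 0, "ty": 0, "tz": -80, "roll": 0},
    {"tx": 0, "ty": 0, "tz": -95, "roll": 0},
    {"tx": 0, "ty": 0, "tz": -100, "roll": 0},
    {"tx": 0, "ty": 0, "tz": -100, "roll": 0}
  ]
}}

```text
t: 11.48
eef_pos: [542.5, 148.4, 289.1]
tcp_rot: [3.141, -0.002, 0.45]
ft_force: [0.8, 0.3, -0.9]
opening: 0.632
grip_force: 0.0
```

```bash
python3 - <<'E'
from h import *
go([541.6,148.2,86],2.545-2.094)
S=optics.read_camera("side"); W=optics.read_camera("wrist"); np.savez("S5.npz",**S); np.savez("W5.npz",**W)
a=cv2.resize(S["pixels"][180:315,170:305],(400,400)); b=cv2.resize(W["pixels"],(400,300)); b=cv2.copyMakeBorder(b,0,100,0,0,0)
cv2.imwrite("pics/sw5.png",np.hstack([a,b]))
# predicted side-view pixels of bar top edge end centres for lifts 0 and 11, at the bar yaw seen in the wrist view
for L in(0,11):
    for sgn in(-1,1):
        th=.45+np.pi; p=np.array([541.6+sgn*65*np.cos(th),148.2+sgn*65*np.sin(th),211+L]); print(L,sgn,"side",proj(S,p).round(1),"crop",((proj(S,p)-[170,180])*400/135).round(),"wrist",proj(W,p).round(1))
E
```

```text
t 11.4833 [542.5 148.4 289.1] [ 3.141e+00 -2.000e-03  4.500e-01] q [ 0.15   0.332  1.614 -0.     1.194  1.271] F [ 0.8  0.3 -0.9] M [-0.03 -0.03  0.  ] op 60.1
shift [ -1.4  -0.4 203.1] roll -0.001
0 -1 side [217.9 221.7] crop [142. 124.] wrist [252.9 123.8]
0 1 side [272.6 215.6] crop [304. 106.] wrist [253.  265.5]
11 -1 side [217.5 218.5] crop [141. 114.] wrist [252.8 124.6]
11 1 side [272.7 212.3] crop [304.  96.] wrist [253.  271.8]
```

View pics/sw5.png

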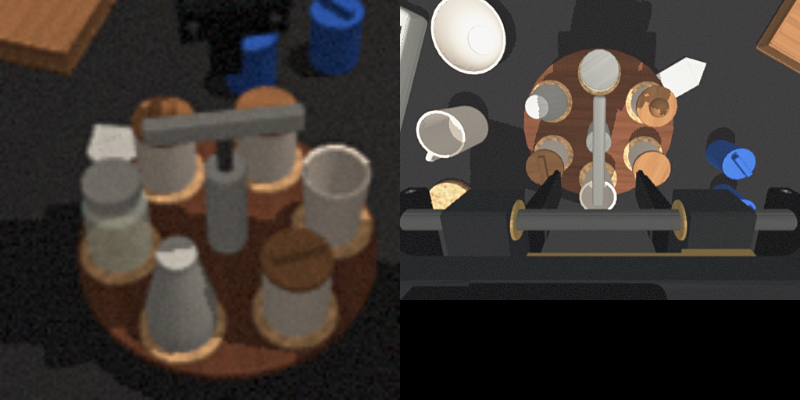

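The bar is clear of the fingers, and in the side crop its right end at (304,107) matches the prediction for lift 0 (106, against 96 on the ring). The ball jar at wrist (657,105) points at the tongue. I'll check the lift numerically from the bar's edges.

```bash
python3 - <<'E'
from h import *
S=dict(np.load("S5.npz")); W=dict(np.load("W5.npz"))
g=cv2.cvtColor(S["pixels"],cv2.COLOR_BGR2GRAY).astype(float); h=cv2.cvtColor(S["pixels"],cv2.COLOR_BGR2HSV)
for u in(240,250,256,262): print(u,g[208:236,u].astype(int))
th=.45
n=np.array([-np.sin(th),np.cos(th)]); U=np.array([np.cos(th),np.sin(th)])
for L in(0,11):
    for u in(240,250,256,262):
        out=[]
        for off,z in((-7,211+L),(7,211+L),(7,189+L)):   # far top edge, near top edge, near bottom edge
            ss=np.linspace(-65,65,261); P=np.array([proj(S,np.r_[np.array([541.6,148.2])+U*s+n*off,z]) for s in ss])
            o=np.argsort(P[:,0]); out.append(np.interp(u,P[o,0],P[o,1]).round(1))
        print("lift",L,u,out)
# bar yaw and ball jar in wrist view
hw=cv2.cvtColor(W["pixels"],cv2.COLOR_BGR2HSV); m=(hw[...,1]<50)&(hw[...,2]>120); A=[]
for v in(145,155,205,215,225):
    xs=np.nonzero(m[v,235:280])[0]+235; A.append(plane(W,xs.mean(),v,211)[:2]); print(v,xs.min(),xs.max(),A[-1].round(1))
# knob ball centre: wrist (657-400,105)*1.28, side crop (165,110)
print("ball knob z140:",plane(W,257*1.28,105*1.28,140), "serve", np.array([541.6,148.2])+95*np.array([np.cos(-.597),np.sin(-.597)]))
E
```

```text
240 [ 19  14  15  30  32  37  34  37  33  49 101 100 105 105  84  74  77  71
  75  68  70  70  67  68  72  91  98 105]
250 [ 39  30  33  30  37  70  90 103 100 106 104 103 106  82  73  80  78  76
  76  87  83  91  94  94 101 106 102 107]
256 [ 38  66 101 113 110 109 109 103 102 100 106 106  92  80  74  77  79  79
  90  96  94  94  98  96  98  95  96  93]
262 [ 43  80 102 103 112 110 110 100 103 103 107 100  80  80  79  75  72  51
  88  96  97 106 105 102 100 104 102 101]
lift 0 240 [np.float64(217.1), np.float64(221.4), np.float64(227.8)]
lift 0 250 [np.float64(216.0), np.float64(220.3), np.float64(226.7)]
lift 0 256 [np.float64(215.3), np.float64(219.6), np.float64(226.0)]
lift 0 262 [np.float64(214.6), np.float64(219.0), np.float64(225.3)]
lift 11 240 [np.float64(213.8), np.float64(218.2), np.float64(224.7)]
lift 11 250 [np.float64(212.7), np.float64(217.1), np.float64(223.5)]
lift 11 256 [np.float64(212.0), np.float64(216.4), np.float64(222.9)]
lift 11 262 [np.float64(211.4), np.float64(215.7), np.float64(222.2)]
145 247 262 [585.2 167.8]
155 247 262 [577.6 164.1]
205 247 261 [537.4 145.1]
215 246 261 [528.7 141.5]
225 238 268 [519.9 137.7]
ball knob z140: [622.13950289  97.25285025 140.        ] serve [620.16745345  94.79442671]
```

The edges fit lift 0: 221.7 px measured, against 221.4 predicted for lift 0 and 218.2 for the ring. The jar is about 3 mm from the serving point, all jars are upright and the gripper is clear.

```bash
python3 -c "
from cell import env
print(env.job_done())"
```

```text
the job is handed in; nothing more can be done
None
```

The job is handed in: the ball-lidded jar stands about 3 mm from the serving point, the pin measures fully home, all jars and the tumbler are upright on their discs, and the gripper is clear; no verdict came back.

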